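Pin the gearbox lever and offer up the cover

ROBOT

A 6-joint arm with a two-finger parallel gripper is mounted at the origin on a cart in front of the work surface, level with it; the furniture and walls round the work are solid. World frame = base frame: x ahead of the robot, y to its left, z up, the work surface at z = 0. Lengths are in m, angles in rad, forces in N, time in s.
With the tool pointing down it reaches from about 0.425 to 1.125 m from the base axis. Payload 14.9 kg.
Tool frame: the origin (TCP) lies at the very end of the fingers, on their centre line; the grasp point (between the pads) lies 19 mm behind it (bot.grasp_offset is the z of the grasp point in the tool frame, in m); z points along the fingers, y is the line along which they close (so a half turn about z gives the same grasp; the last joint's range is limited). The gripper opens to 91 mm and grips with 3 to 60 N. Pads are 32 mm wide; open, the fingers measure 118 mm over their backs; the gripper's body (76 mm by 178 mm) begins 60 mm behind the grasp point.
Start: joints at [-1.321, 0.379, 1.734, -0, 1.028, -0.033], TCP at [0.195, -0.672, 0.214] pointing down, gripper open.
Joint ranges: [-2.77, 2.77], [-0.74, 2.19], [0, 2.66], [-1.06, 4.2], [0.31, 2.87], [-3.08, 3.08]. Speed limits (rad/s): [1.89, 1.89, 2.39, 3.14, 3.14, 3.14].

INTERFACE

Orientations are given as a unit quaternion [w, x, y, z].
In Python, from cell import bot gives the robot as it stands.
- The arm moves only by the tool send_rows, never from a script. Its argument "commands" is a list of rows, each an object with "slide": the shift along the tool's x, y, z as a fraction of full scale, a list of three; "dr": the turn, a rotation vector about the tool's x, y, z as a fraction of full scale, a list of three. In form: [{"slide": [dx, dy, dz], "dr": [ax, ay, az]}, ...]. A call has 1 to 5 rows; each row is the pose to reach, as a shift and turn from the pose commanded when the call began, along the tool's axes at that moment, turning the shorter way round; what a row does not reach only later rows make up. Full scale, the value 1, is 0.25 m for a shift and pi rad for a turn. A row lasts 1/10 s, in which the tool goes at most 50 mm and 8.59 degrees, less where a joint would pass 70% of its speed; a pose out of reach is approached as far as the arm can. A call with a number of a shift or a turn outside -1 to 1 is refused whole. A call with a gripper value outside its range is refused whole. "fingers" is the gripper command: -1 is shut, 1 is fully open, values between are in proportion, set as the call begins (left out, the last holds). The fingers move at their own pace and stop on an object; the grip force is fixed at half the most. Time passes only in rows, so rows that repeat a pose let the fingers close. It gives the time, the measured TCP pose, the force, the opening and the grip force at its end, in the units of the state.
- bot.sense(): the state, without advancing time (a new reading comes with each control period).
- bot.snapshot(name): name is "side" or "top" or "wrist"; returns a dict with "pixels" (480x640x3 uint8, red, green, blue), "camera_matrix" (3x3 intrinsics, pixels), "R" (3x3) and "t" (3): a world point X has camera coordinates R X + t. Camera axes: x right, y down, z forward; pixel columns grow to the right and rows downward; lengths in m; the calibration is good to about 2 mm. A picture is of the moment at which its call begins. There is no depth.
- bot.job_done(): hands the job in; it is judged then, once.
The state is a dict: "clock": time; "q": joint angles; "joint_vel": joint speeds; "joint_efforts": joint torques, N m; "eef_pos": TCP position; "tcp_rot": TCP orientation; "contact_force": force on the tool from outside, world axes, zero at the start; "wrist_torque": the same for the moment, N m; "opening": finger opening in m; "grasp_force": force on a finger pad.
Only numpy, scipy, OpenCV 4.12 (cv2) and the standard library are available. Lean on these libraries where they do the work, as an engineer would, in place of code of your own. Each camera call takes 0.05 s, during which the arm holds its last target. There are 200 camera calls.

TASK

Close up the gearbox on the table: first push the headed pin in the middle of the open housing fully home, then pick up its cover (the plate with four holes, not the one with two) by the rib and hold it level about 15 mm above the corner posts, the right way round, so that every threaded hole shows whole in the middle of its cover hole and the screws can be started. Finish while holding it there, still and touching nothing but the gripper, and leave the other things on the table where they are.

Things in the scene. Friction and masses are not known exactly. Their poses are not given: they have to be found in the camera images.
- housing: Open grey metal gearbox housing, fixed, on a rubber pad (88 x 116 x 3 mm). 72 mm (x) by 98 mm (y), walls 4 mm thick, 38 mm high. Four corner posts, 14 mm square, rise to 40 mm, each with a 4 mm threaded hole in its top; the +y pair 52 mm apart, the -y pair 32 mm. In the middle a steel fork; the cavity is clear 30 mm each way from it in x and y. Origin: centre of the underside, on the table; z up.
- pin_head (a point): Centre of the flat top of the steel pin's round head (15 mm across, 4 mm thick), upright in the fork and lever eye in the middle of the housing. Home, this top is 37 mm above the table, 3 mm below the post tops; it starts 10 to 16 mm higher. Press it straight down: about 3 N of friction, it stays where left and stops dead when the head meets the fork.
- pin (a joint): How far the pin has been pushed in, in m: 0 is 16 mm proud, 0.016 is fully home with the head on the upper lug. Starts between 0 and 0.006.
- cover: Loose gearbox cover, grey metal, 0.13 to 0.2 kg: plate 72 (x) by 98 (y) by 4 mm, four 9 mm through holes, the +y pair 52 mm apart, the -y pair 32 mm. On top a solid upright rib, 14 mm thick (x), 50 mm long (y), top 40 mm above the underside. Lies rib up beyond the sorting box; fits with its axes parallel to the housing's (at most 0.7 rad off at the start). Origin: centre of the underside; z up.
- other_plate: Another grey metal plate of the same size with the same rib, which does not belong to this housing: it has only two holes, on its long middle line. It lies flat beside the cover; which of the two lies left varies. Leave it. Origin: centre of the underside.
- cover_grip (a point): Middle of the cover's rib, 28 mm above the plate's underside; pinch here across the rib's 14 mm (the cover's x).
- calliper: Bystander: digital calliper, 50 x 170 x 12 mm, lying on the table beyond the housing. Origin: centre of the underside.
- pliers: Bystander: small nose pliers with black and yellow grips, 132 x 68 x 10 mm, lying between charger and sorting box. Origin: centre of the underside.
- marker: Bystander: white marker pen with a red cap, 127 x 14 x 16 mm, lying between housing and sorting box. Origin: centre of the underside.
- housing_hole1 (a point): Mouth of the housing's threaded hole (4 mm) at its +x, +y corner: (26, 39) mm from the housing's origin, at the post's top, 40 mm up.
- cover_hole1 (a point): Centre of the cover's through hole (9 mm) at its +x, +y corner, in the plane of the underside: (26, 39) mm from the cover's origin. Belongs over housing hole 1.
- housing_hole2 (a point): Mouth of the housing's threaded hole (4 mm) at its -x, +y corner: (-26, 39) mm from the housing's origin, at the post's top, 40 mm up.
- cover_hole2 (a point): Centre of the cover's through hole (9 mm) at its -x, +y corner, in the plane of the underside: (-26, 39) mm from the cover's origin. Belongs over housing hole 2.
- housing_hole3 (a point): Mouth of the housing's threaded hole (4 mm) at its -x, -y corner: (-16, -39) mm from the housing's origin, at the post's top, 40 mm up.
- cover_hole3 (a point): Centre of the cover's through hole (9 mm) at its -x, -y corner, in the plane of the underside: (-16, -39) mm from the cover's origin. Belongs over housing hole 3.
- housing_hole4 (a point): Mouth of the housing's threaded hole (4 mm) at its +x, -y corner: (16, -39) mm from the housing's origin, at the post's top, 40 mm up.
- cover_hole4 (a point): Centre of the cover's through hole (9 mm) at its +x, -y corner, in the plane of the underside: (16, -39) mm from the cover's origin. Belongs over housing hole 4.

How it is judged:
By the outcome, as a careful person would: the job done as asked, in the order asked, and still so for the second after the job is handed in, while the arm keeps its last pose, push and grip.
It also fails if it takes over 54 s, if anything falls off the work surface, if the arm or the gripper's body presses on something with over 40 N, if the wrist force passes 120 N, or if a joint passes its speed limit or range.

## Working session

There is one attempt and no reset: what is moved stays moved. The work goes in short steps, Python scripts to look and compute and a tool call to move; the robot and the scene stay as the last step left them, time stands still between calls to the robot, and variables do not carry over. Pictures are saved under pics/ and viewed, at most 10 in all, crops included, and the job is handed in when it is done.

Besides the shell and the picture viewer there is one more tool, called after "Call:" as name([rows], argument=value, ...), one row to a line, values as JSON. send_rows: Moves the arm, as the interface text tells. Shift numbers are shares of 0.25 m and turn numbers shares of pi rad, none past 1 either way. Its arguments: {"type":"object","properties":{"commands":{"type":"array"},"fingers":{"type":"number"}},"required":["commands"]}

```bash
mkdir -p pics; ls; cat > h.py <<'E'
import numpy as np, cv2
from cell import bot
def snap(n,f=None):
    s=bot.snapshot(n); s={k:np.array(v) for k,v in s.items()}
    if f: cv2.imwrite('pics/'+f,s['pixels'][:,:,::-1])
    return s
def ray(s,uv,z):
    d=s['R'].T@np.linalg.solve(s['camera_matrix'],[uv[0],uv[1],1.]); c=-s['R'].T@s['t']
    return c+d*(z-c[2])/d[2]
def proj(s,X):
    p=s['camera_matrix']@(s['R']@np.array(X,float)+s['t']); return p[:2]/p[2]
E
python3 - <<'E'
from h import *
s=snap('top','top0.png'); t=snap('side','side0.png')
for k in (s,t): print(k['camera_matrix'],-k['R'].T@k['t'],k['R'])
print(bot.sense())
E
```

```text
pics
[[518.33942723   0.         325.4122533 ]
 [  0.         518.33942723 240.3503324 ]
 [  0.           0.           1.        ]] [0.38943646 0.03850161 0.98132255] [[-0.00353141 -0.99966294  0.02572029]
 [-0.98066194 -0.00157095 -0.19570306]
 [ 0.1956775  -0.02591402 -0.98032585]]
[[507.23517117   0.         315.15162997]
 [  0.         507.23517117 240.11465266]
 [  0.           0.           1.        ]] [ 0.50266188 -0.78192237  0.74904388] [[ 0.99584623 -0.08983919  0.01480551]
 [-0.04645348 -0.64116247 -0.76599789]
 [ 0.07830937  0.76212834 -0.64267257]]
{'clock': 0.1, 'q': array([-1.32132313e+00,  3.79384390e-01,  1.73468903e+00, -1.54672409e-05,
        1.02851386e+00, -3.33282424e-02]), 'joint_vel': array([-6.13483738e-04, -1.69750405e-03, -9.54348581e-04,  2.88341190e-04,
       -4.70367146e-06,  6.16531348e-04]), 'joint_efforts': array([-7.06538667e-04, -7.65039968e+01, -4.35290945e+01,  6.52008690e-02,
        3.98640521e-02, -2.63001141e-05]), 'eef_pos': array([ 0.19522028, -0.67186998,  0.2133506 ]), 'tcp_rot': array([-4.93699489e-04,  9.90018879e-01,  1.40933928e-01, -6.02250012e-05]), 'contact_force': array([-1.21081319,  0.11184738,  0.09507781]), 'wrist_torque': array([ 0.03037609, -0.01379253,  0.0028978 ]), 'grasp_force': 0.0, 'opening': 0.09135118634300328}
```

View pics/top0.png

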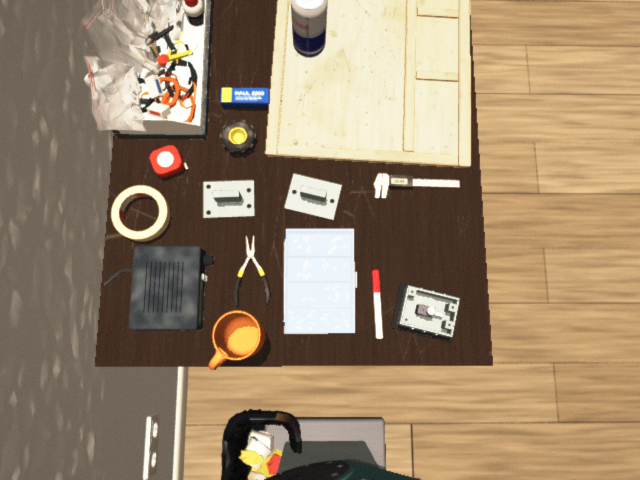

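View pics/side0.png

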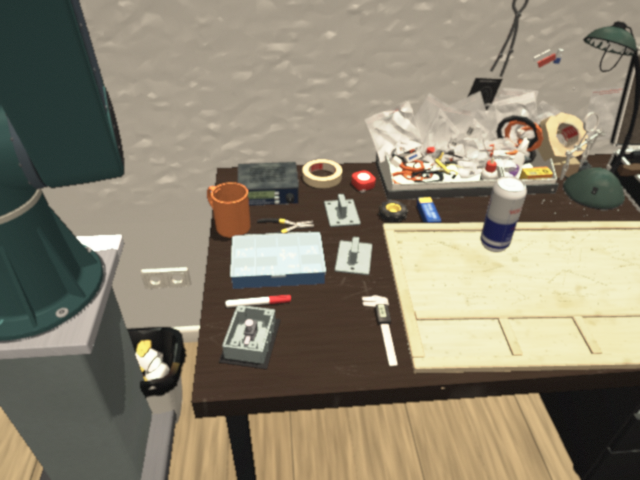

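The top view shows the housing near (429,312), the plates near (229,198) and (313,196), and the pin near (432,311). Next I'll zoom in on these.

```bash
python3 - <<'E'
from h import *
s=snap('top'); p=s['pixels'][:,:,::-1]
a=cv2.resize(p[165:230,190:350],(800,325),interpolation=cv2.INTER_CUBIC)
b=cv2.resize(p[278:344,390:470],(330,272),interpolation=cv2.INTER_CUBIC)
o=np.zeros((600,800,3),np.uint8); o[:325]=a;o[326:598,:330]=b
cv2.imwrite('pics/z.png',o)
for n,uv,z in (('housing',(429,312),.04),('L',(229,198),.004),('R',(313,196),.004)): print(n,ray(s,uv,z))
E
```

```text
housing [ 0.44524084 -0.17367703  0.04      ]
L [0.66823454 0.20001092 0.004     ]
R [0.67291339 0.03663506 0.004     ]
```

View pics/z.png

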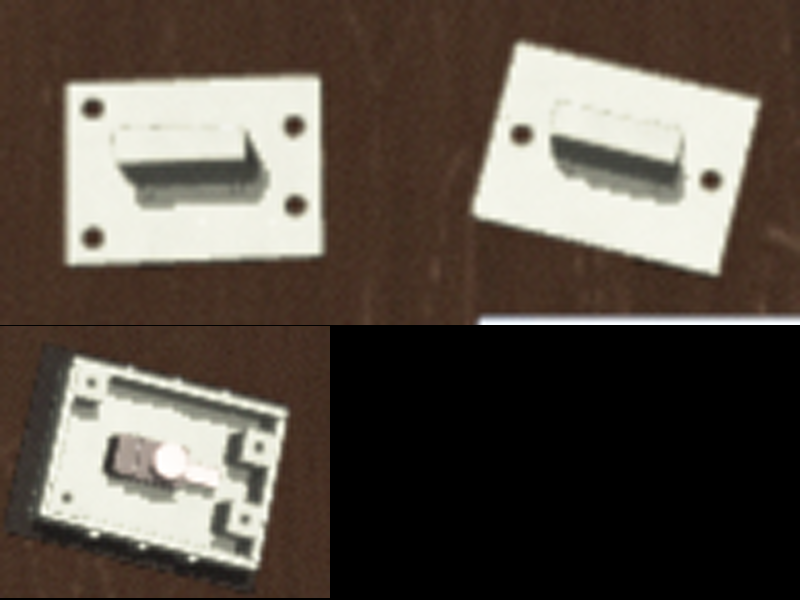

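The left plate (holes at crop (92,108), (92,237), (294,126), (295,205)) is the cover. The right plate has two holes. In both the cover and the housing the wide pair faces image left, which is world +y. The pin head is at crop (171,461).

```bash
cat >> h.py <<'E'
H=np.array([[26,39],[-26,39],[-16,-39],[16,-39]])/1000.
def fit(P,M=H):
    P=np.array(P)[:,:2]; m=P.mean(0); c=M.mean(0)
    A=(M-c)[:,0]+1j*(M-c)[:,1]; B=(P-m)[:,0]+1j*(P-m)[:,1]
    th=np.angle(np.vdot(A,B)); Rm=np.array([[np.cos(th),-np.sin(th)],[np.sin(th),np.cos(th)]])
    o=m-Rm@c; return o,th,np.linalg.norm(P-(M@Rm.T+o),axis=1)
def togo(xyz,yaw):
    """shift (tool axes, fraction) and z turn to put TCP at xyz, tool y along yaw+... : yaw=angle of tool y axis mod pi"""
    from scipy.spatial.transform import Rotation as Ro
    st=bot.sense(); q=st['tcp_rot']; R0=Ro.from_quat([q[1],q[2],q[3],q[0]])
    y0=R0.as_matrix()[:,1]; a0=np.arctan2(y0[1],y0[0])
    d=(yaw-a0+np.pi/2)%np.pi-np.pi/2
    zt=np.array([0,0,-1.]);y=np.array([np.cos(a0+d),np.sin(a0+d),0]);x=np.cross(y,zt)
    Rt=Ro.from_matrix(np.c_[x,y,zt]); rv=(R0.inv()*Rt).as_rotvec()/np.pi
    sl=R0.inv().apply(np.array(xyz)-st['eef_pos'])/.25
    print('slide',sl.round(4),'dr',rv.round(4),'eef',st['eef_pos'].round(4),'F',st['contact_force'].round(1),'op',round(st['opening'],4),'q6',st['q'][5].round(2),'t',round(st['clock'],2))
E
python3 - <<'E'
from h import *
s=snap('top')
h=[ray(s,(390+x/4.125-.4,278+y/4.125-.4),.04) for x,y in ((91,56),(68,171),(243,193),(259,121))]
c=[ray(s,(190+x/5-.4,165+y/5-.4),.004) for x,y in ((92,108),(92,237),(295,205),(294,126))]
print(fit(h)); print(fit(c)); print(ray(s,(390+171/4.125-.4,278+135/4.125-.4),.05))
t=snap('wrist','w0.png');print(t['R'],-t['R'].T@t['t'],t['camera_matrix'])
o=fit(h)[0]; togo([*o,.2],fit(h)[1]); 
E
```

```text
(array([ 0.44824237, -0.17499322]), np.float64(-0.2491013426075772), array([0.00013381, 0.00075787, 0.00072137, 0.00017654]))
(array([0.66751424, 0.20138902]), np.float64(0.039002309565501485), array([0.00023279, 0.00015435, 0.00017223, 0.0002206 ]))
[ 0.44761834 -0.17525671  0.05      ]
[[ 2.79147180e-01 -9.60248269e-01  3.37452288e-04]
 [-9.32803496e-01 -2.71085447e-01  2.37466457e-01]
 [-2.27935275e-01 -6.66028683e-02 -9.71395681e-01]] [ 0.25819966 -0.65464406  0.38386111] [[345.70817005   0.         318.400429  ]
 [  0.         345.70817005 241.84651588]
 [  0.           0.           1.        ]]
slide [ 1.5264 -1.6268  0.0554] dr [-1.000e-04 -1.000e-04 -3.307e-01] eef [ 0.1953 -0.672   0.2136] F [-0.1  0.3 -0.1] op 0.0912 q6 -0.03 t 0.25
```

Call:
send_rows([
  {"slide": [0.137,-0.146,0],"dr": [0,0,0]},
  {"slide": [0.274,-0.291,0],"dr": [0,0,0]},
  {"slide": [0.411,-0.437,0],"dr": [0,0,0]},
  {"slide": [0.547,-0.583,0],"dr": [0,0,0]},
  {"slide": [0.68,-0.73,0],"dr": [0,0,0]},
], fingers=-1)

```text
clock: 0.75
eef_pos: [0.3081, -0.4477, 0.2139]
tcp_rot: [0.0, 0.99, 0.141, 0.0]
contact_force: [0.5, 0.3, 0.2]
opening: 0.0537
grasp_force: 0.0
```

Call:
send_rows([
  {"slide": [0.137,-0.146,0],"dr": [0,0,0]},
  {"slide": [0.274,-0.291,0],"dr": [0,0,0]},
  {"slide": [0.411,-0.437,0],"dr": [0,0,0]},
  {"slide": [0.547,-0.583,0],"dr": [0,0,0]},
  {"slide": [0.68,-0.73,0],"dr": [0,0,0]},
])

```text
clock: 1.25
eef_pos: [0.4205, -0.225, 0.2142]
tcp_rot: [0.0, 0.99, 0.141, 0.0]
contact_force: [-0.2, -0.3, 0.1]
opening: 0.014
grasp_force: 0.0
```

```bash
python3 - <<'E'
from h import *
togo([.448,-.175,.2],-.249)
E
```

```text
slide [ 0.1612 -0.1614  0.0568] dr [ 2.000e-04 -1.000e-04 -3.308e-01] eef [ 0.4205 -0.225   0.2142] F [-0.2 -0.3  0.1] op 0.014 q6 0.75 t 1.25
```

Call:
send_rows([
  {"slide": [0.16,-0.16,0.056],"dr": [0,0,-0.047]},
  {"slide": [0.16,-0.16,0.056],"dr": [0,0,-0.094]},
  {"slide": [0.16,-0.16,0.056],"dr": [0,0,-0.14]},
  {"slide": [0.16,-0.16,0.056],"dr": [0,0,-0.187]},
  {"slide": [0.16,-0.16,0.056],"dr": [0,0,-0.23]},
])

```text
clock: 1.75
eef_pos: [0.4473, -0.177, 0.1999]
tcp_rot: [-0.0, 0.875, 0.485, -0.0]
contact_force: [-0.9, 0.0, 0.0]
opening: 0.0006
grasp_force: 0.0
```

Call:
send_rows([
  {"slide": [0,0,0],"dr": [0,0,-0.045]},
  {"slide": [0,0,0],"dr": [0,0,-0.09]},
  {"slide": [0,0,0],"dr": [0,0,-0.1]},
  {"slide": [0,0,0],"dr": [0,0,-0.1]},
])

```text
clock: 2.15
eef_pos: [0.4472, -0.1772, 0.1999]
tcp_rot: [0.0, 0.79, 0.613, 0.0]
contact_force: [-0.2, -0.6, -0.2]
opening: 0.0001
grasp_force: 0.0
```

```bash
python3 - <<'E'
from h import *
togo([.448,-.175,.06],-.249)
s=snap('wrist','w1.png')
E
```

```text
slide [0.0094 0.0009 0.5598] dr [ 0.      0.     -0.0006] eef [ 0.4472 -0.1772  0.1999] F [-0.2 -0.6 -0.2] op 0.0001 q6 -0.17 t 2.15
```

View pics/w1.png

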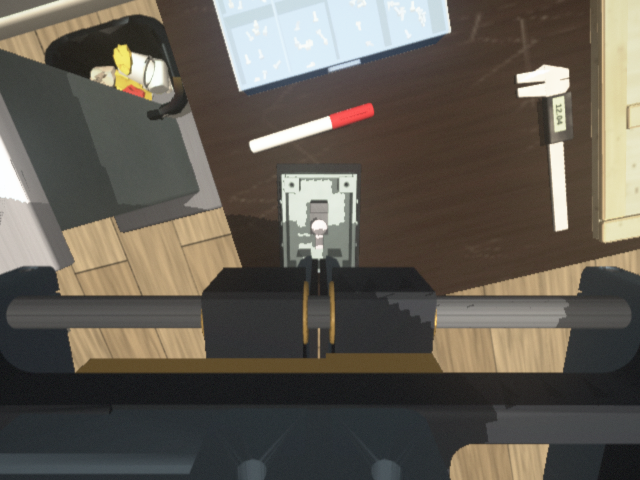

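Wrist view: the pin head is at (319,227), and the wide-pair holes are at (291,185) and (347,185). The tool is aligned with the housing, so I'll check the pin position and go down.

```bash
python3 - <<'E'
from h import *
s=snap('wrist')
for z in (.047,.053): print(ray(s,(319.3,227),z))
print(ray(s,(291,185),.04),ray(s,(347,185),.04), 'from fit', [ (np.array([.4482,-.175])+np.array([[np.cos(.249),np.sin(.249)],[-np.sin(.249),np.cos(.249)]])@h).round(4) for h in H[:2]], proj(s,bot.sense()['eef_pos']))
E
```

```text
[ 0.44766784 -0.17691823  0.047     ]
[ 0.44795311 -0.17575335  0.053     ]
[ 0.43149805 -0.13241373  0.04      ] [ 0.48277074 -0.14562887  0.04      ] from fit [array([ 0.483 , -0.1436]), array([ 0.4326, -0.1308])] [319.32001728 285.18454054]
```

Call:
send_rows([
  {"slide": [0.009,0.001,0.18],"dr": [0,0,0]},
  {"slide": [0.009,0.001,0.36],"dr": [0,0,0]},
  {"slide": [0.009,0.001,0.48],"dr": [0,0,0]},
  {"slide": [0.009,0.001,0.54],"dr": [0,0,0]},
  {"slide": [0.009,0.001,0.56],"dr": [0,0,0]},
])

```text
clock: 2.75
eef_pos: [0.4471, -0.1747, 0.0583]
tcp_rot: [-0.001, 0.79, 0.613, -0.001]
contact_force: [-0.4, 0.5, 0.0]
opening: 0.0004
grasp_force: 0.0
```

Call:
send_rows([
  {"slide": [0,0,0.016],"dr": [0,0,0]},
  {"slide": [0,0,0.032],"dr": [0,0,0]},
  {"slide": [0,0,0.048],"dr": [0,0,0]},
  {"slide": [0,0,0.06],"dr": [0,0,0]},
  {"slide": [0,0,0.068],"dr": [0,0,0]},
])

```text
clock: 3.25
eef_pos: [0.4487, -0.1754, 0.0433]
tcp_rot: [0.001, 0.79, 0.613, 0.0]
contact_force: [2.1, -1.1, 4.0]
opening: 0.0006
grasp_force: 1.4
```

Call:
send_rows([
  {"slide": [0,0,0.005],"dr": [0,0,0]},
  {"slide": [0,0,0.008],"dr": [0,0,0]},
  {"slide": [0,0,0.01],"dr": [0,0,0]},
  {"slide": [0,0,0.01],"dr": [0,0,0]},
])

```text
clock: 3.65
eef_pos: [0.4481, -0.1752, 0.0405]
tcp_rot: [0.0, 0.79, 0.613, 0.0]
contact_force: [1.4, -0.5, 1.3]
opening: 0.0003
grasp_force: 1.2
```

Call:
send_rows([
  {"slide": [0,0,0.005],"dr": [0,0,0]},
  {"slide": [0,0,0.01],"dr": [0,0,0]},
  {"slide": [0,0,0.012],"dr": [0,0,0]},
  {"slide": [0,0,0.012],"dr": [0,0,0]},
])

```text
clock: 4.05
eef_pos: [0.4478, -0.1751, 0.0373]
tcp_rot: [-0.0, 0.79, 0.613, -0.0]
contact_force: [0.7, -1.4, 1.0]
opening: 0.0007
grasp_force: 0.8
```

Call:
send_rows([
  {"slide": [0,0,0.002],"dr": [0,0,0]},
  {"slide": [0,0,0.004],"dr": [0,0,0]},
  {"slide": [0,0,0.004],"dr": [0,0,0]},
])

```text
clock: 4.35
eef_pos: [0.4479, -0.1751, 0.037]
tcp_rot: [-0.0, 0.79, 0.613, -0.0]
contact_force: [-4.0, 1.6, 22.9]
opening: 0.0008
grasp_force: 10.8
```

The pin stopped dead at 37.0 mm under 23 N, so it is home. Now I'll lift and open the gripper.

Call:
send_rows([
  {"slide": [0,0,-0.05],"dr": [0,0,0]},
  {"slide": [0,0,-0.2],"dr": [0,0,0]},
  {"slide": [0,0,-0.4],"dr": [0,0,0]},
  {"slide": [0,0,-0.56],"dr": [0,0,0]},
  {"slide": [0,0,-0.64],"dr": [0,0,0]},
], fingers=1)

```text
clock: 4.85
eef_pos: [0.4486, -0.1754, 0.2]
tcp_rot: [0.001, 0.79, 0.613, 0.001]
contact_force: [-0.5, 0.9, -0.6]
opening: 0.0374
grasp_force: 0.0
```

```bash
python3 - <<'E'
from h import *
togo([.6675,.2014,.2],.039)
snap('wrist','w2.png')
E
```

```text
slide [1.6774e+00 4.7340e-01 5.0000e-04] dr [ 0.001   0.0003 -0.0924] eef [ 0.4486 -0.1754  0.2   ] F [-0.5  0.9 -0.6] op 0.0374 q6 -0.17 t 4.85
```

Call:
send_rows([
  {"slide": [0.17,0.047,0],"dr": [0,0,0]},
  {"slide": [0.34,0.095,0],"dr": [0,0,0]},
  {"slide": [0.51,0.142,0],"dr": [0,0,0]},
  {"slide": [0.68,0.19,0],"dr": [0,0,0]},
  {"slide": [0.84,0.237,0],"dr": [0,0,0]},
])

```text
clock: 5.4
eef_pos: [0.5576, 0.0155, 0.196]
tcp_rot: [-0.0, 0.79, 0.613, -0.001]
contact_force: [1.7, -0.3, 0.0]
opening: 0.0816
grasp_force: 0.0
```

Call:
send_rows([
  {"slide": [0.17,0.047,0],"dr": [0,0,-0.04]},
  {"slide": [0.34,0.095,0],"dr": [0,0,-0.08]},
  {"slide": [0.51,0.142,0],"dr": [0,0,-0.092]},
  {"slide": [0.68,0.19,0],"dr": [0,0,-0.092]},
  {"slide": [0.74,0.237,0],"dr": [0,0,-0.092]},
])

```text
clock: 5.9
eef_pos: [0.6613, 0.1812, 0.1957]
tcp_rot: [-0.0, 0.693, 0.721, -0.0]
contact_force: [0.1, -1.5, 0.3]
opening: 0.091
grasp_force: 0.0
```

Call:
send_rows([
  {"slide": [0,0,0],"dr": [0,0,0]},
  {"slide": [0,0,0],"dr": [0,0,0]},
])

```text
clock: 6.1
eef_pos: [0.6602, 0.1778, 0.1956]
tcp_rot: [-0.0, 0.694, 0.72, -0.001]
contact_force: [-1.2, 0.6, -0.4]
opening: 0.0912
grasp_force: 0.0
```

```bash
python3 - <<'E'
from h import *
togo([.6675,.2014,.07],.039)
s=snap('wrist','w3.png')
print([proj(s,[x,y,.004]).round(1) for x,y in np.array([.6675,.2014])+H@np.array([[np.cos(.039),np.sin(.039)],[-np.sin(.039),np.cos(.039)]])])
E
```

```text
slide [0.0934 0.0337 0.5023] dr [-0.0005  0.0001 -0.0003] eef [0.6602 0.1778 0.1956] F [-1.2  0.6 -0.4] op 0.0912 q6 0.19 t 6.1
[array([353.3, 160.1]), array([302.2, 160.1]), array([312.4, 234.8]), array([342.2, 234.8])]
```

View pics/w3.png

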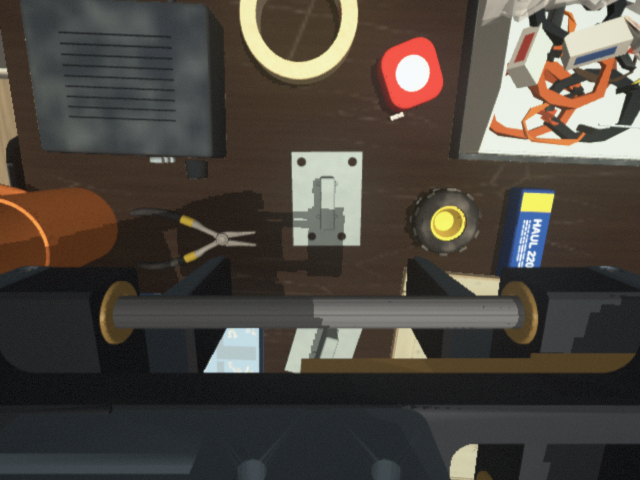

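Wrist view: the cover holes are at (301,161), (352,161), (312,236) and (341,236), all within 1 px of the prediction. I'll descend with the fingers half open.

Call:
send_rows([
  {"slide": [0.093,0.034,0.05],"dr": [0,0,0]},
  {"slide": [0.093,0.034,0.2],"dr": [0,0,0]},
  {"slide": [0.093,0.034,0.36],"dr": [0,0,0]},
  {"slide": [0.093,0.034,0.48],"dr": [0,0,0]},
  {"slide": [0.093,0.034,0.52],"dr": [0,0,0]},
], fingers=0.1)

```text
clock: 6.65
eef_pos: [0.6661, 0.2001, 0.0633]
tcp_rot: [-0.001, 0.694, 0.72, -0.002]
contact_force: [-1.1, -0.1, 0.3]
opening: 0.0537
grasp_force: 0.0
```

Call:
send_rows([
  {"slide": [0,0,0],"dr": [0,0,0]},
  {"slide": [0,0,0],"dr": [0,0,0]},
])

```text
clock: 6.85
eef_pos: [0.6693, 0.2013, 0.068]
tcp_rot: [0.0, 0.694, 0.72, 0.001]
contact_force: [0.5, 0.3, -0.1]
opening: 0.0498
grasp_force: 0.0
```

```bash
python3 - <<'E'
from h import *
togo([.6675,.2014,.009],.039)
E
```

```text
slide [ 0.0004 -0.0076  0.2361] dr [ 0.0005 -0.0001 -0.0005] eef [0.6693 0.2013 0.068 ] F [ 0.5  0.3 -0.1] op 0.0498 q6 0.22 t 6.85
```

Call:
send_rows([
  {"slide": [0,-0.004,0.08],"dr": [0,0,0]},
  {"slide": [0,-0.004,0.15],"dr": [0,0,0]},
  {"slide": [0,-0.004,0.19],"dr": [0,0,0]},
  {"slide": [0,-0.004,0.215],"dr": [0,0,0]},
  {"slide": [0,-0.004,0.225],"dr": [0,0,0]},
])

```text
clock: 7.35
eef_pos: [0.6673, 0.2014, 0.0093]
tcp_rot: [-0.0, 0.694, 0.72, -0.0]
contact_force: [-0.4, 0.1, 0.5]
opening: 0.0503
grasp_force: 0.0
```

Call:
send_rows([
  {"slide": [0,0,0],"dr": [0,0,0]},
  {"slide": [0,0,0],"dr": [0,0,0]},
])

```text
clock: 7.55
eef_pos: [0.668, 0.2016, 0.0106]
tcp_rot: [0.0, 0.694, 0.72, 0.0]
contact_force: [-0.5, -1.2, -0.3]
opening: 0.0499
grasp_force: 0.0
```

Close the gripper, then lift.

Call:
send_rows([
  {"slide": [0,0,0.004],"dr": [0,0,0]},
  {"slide": [0,0,0.004],"dr": [0,0,0]},
  {"slide": [0,0,0.004],"dr": [0,0,0]},
  {"slide": [0,0,0.004],"dr": [0,0,0]},
  {"slide": [0,0,0.004],"dr": [0,0,0]},
], fingers=-1)

```text
clock: 8.05
eef_pos: [0.6677, 0.2015, 0.0093]
tcp_rot: [0.0, 0.694, 0.72, 0.0]
contact_force: [0.7, -0.4, -1.4]
opening: 0.0134
grasp_force: 30.0
```

Call:
send_rows([
  {"slide": [0,0,0],"dr": [0,0,0]},
  {"slide": [0,0,0],"dr": [0,0,0]},
  {"slide": [0,0,0],"dr": [0,0,0]},
])

```text
clock: 8.35
eef_pos: [0.6677, 0.2015, 0.0093]
tcp_rot: [0.0, 0.694, 0.72, 0.0]
contact_force: [-0.8, -1.0, 1.1]
opening: 0.0139
grasp_force: 30.0
```

Call:
send_rows([
  {"slide": [0,0,-0.05],"dr": [0,0,0]},
  {"slide": [0,0,-0.15],"dr": [0,0,0]},
  {"slide": [0,0,-0.3],"dr": [0,0,0]},
  {"slide": [0,0,-0.45],"dr": [0,0,0]},
  {"slide": [0,0,-0.55],"dr": [0,0,0]},
])

```text
clock: 8.85
eef_pos: [0.6684, 0.2017, 0.1502]
tcp_rot: [0.001, 0.694, 0.72, 0.001]
contact_force: [0.4, -0.5, -0.8]
opening: 0.0137
grasp_force: 30.0
```

```bash
python3 - <<'E'
from h import *
togo([.4482,-.175,.15],-.249)
E
```

```text
slide [-1.4725 -0.9369 -0.0023] dr [ 0.0008 -0.0003  0.0913] eef [0.6684 0.2017 0.1502] F [ 0.4 -0.5 -0.8] op 0.0137 q6 0.22 t 8.85
```

Call:
send_rows([
  {"slide": [-0.06,-0.04,0],"dr": [0,0,0]},
  {"slide": [-0.16,-0.1,0],"dr": [0,0,0]},
  {"slide": [-0.28,-0.18,0],"dr": [0,0,0]},
  {"slide": [-0.4,-0.25,0],"dr": [0,0,0]},
  {"slide": [-0.52,-0.33,0],"dr": [0,0,0]},
])

```text
clock: 9.35
eef_pos: [0.5881, 0.0668, 0.1458]
tcp_rot: [-0.0, 0.694, 0.72, -0.001]
contact_force: [0.2, -0.2, -0.7]
opening: 0.0138
grasp_force: 30.0
```

Call:
send_rows([
  {"slide": [-0.12,-0.076,0],"dr": [0,0,0.02]},
  {"slide": [-0.24,-0.153,0],"dr": [0,0,0.04]},
  {"slide": [-0.36,-0.23,0],"dr": [0,0,0.06]},
  {"slide": [-0.48,-0.305,0],"dr": [0,0,0.08]},
  {"slide": [-0.58,-0.37,0],"dr": [0,0,0.091]},
])

```text
clock: 9.85
eef_pos: [0.5007, -0.0813, 0.1459]
tcp_rot: [-0.001, 0.79, 0.613, -0.001]
contact_force: [0.9, -0.5, -1.0]
opening: 0.0135
grasp_force: 30.0
```

```bash
python3 - <<'E'
from h import *
togo([.4482,-.175,.15],-.249)
E
```

```text
slide [-0.4151 -0.1103 -0.0163] dr [-0.0005  0.0001 -0.0006] eef [ 0.5007 -0.0813  0.1459] F [ 0.9 -0.5 -1. ] op 0.0135 q6 0.04 t 9.85
```

Call:
send_rows([
  {"slide": [-0.12,-0.03,0],"dr": [0,0,0]},
  {"slide": [-0.24,-0.06,0],"dr": [0,0,0]},
  {"slide": [-0.34,-0.09,0],"dr": [0,0,0]},
  {"slide": [-0.39,-0.105,0],"dr": [0,0,0]},
  {"slide": [-0.415,-0.11,0],"dr": [0,0,0]},
])

```text
clock: 10.35
eef_pos: [0.4497, -0.1743, 0.1462]
tcp_rot: [-0.0, 0.79, 0.614, -0.0]
contact_force: [0.6, 0.6, -1.5]
opening: 0.0135
grasp_force: 30.0
```

Call:
send_rows([
  {"slide": [0,0,0.1],"dr": [0,0,0]},
  {"slide": [0,0,0.16],"dr": [0,0,0]},
  {"slide": [0,0,0.2],"dr": [0,0,0]},
  {"slide": [0,0,0.2],"dr": [0,0,0]},
  {"slide": [0,0,0.2],"dr": [0,0,0]},
])

```text
clock: 10.85
eef_pos: [0.4512, -0.1735, 0.0969]
tcp_rot: [-0.0, 0.789, 0.614, -0.0]
contact_force: [-0.7, 0.2, -2.0]
opening: 0.0138
grasp_force: 30.0
```

```bash
python3 - <<'E'
from h import *
togo([.4482,-.175,.064],-.249)
import pickle
d={n:snap(n) for n in ('top','side','wrist')}; d['eef']=bot.sense(); pickle.dump(d,open('d.pkl','wb'))
o=np.zeros((600,800,3),np.uint8)
def crop(s,w,h,sc):
    u,v=proj(s,[.448,-.175,.06]).astype(int); x0,y0=u-w//2,v-h//2
    return cv2.resize(np.ascontiguousarray(s['pixels'][y0:y0+h,x0:x0+w,::-1]),None,fx=sc,fy=sc,interpolation=cv2.INTER_CUBIC),(x0,y0)
a,p=crop(d['top'],100,75,4); o[:300,:400]=a; print(p)
a,p=crop(d['side'],100,75,4); o[:300,400:]=a; print(p)
w=d['wrist']['pixels'][150:270,240:400,::-1]; o[300:600,:400]=cv2.resize(w,(400,300),interpolation=cv2.INTER_CUBIC)
cv2.imwrite('pics/z2.png',o)
E
```

```text
slide [-0.0088 -0.0102  0.1316] dr [-0.     -0.      0.0004] eef [ 0.4512 -0.1735  0.0969] F [-0.7  0.2 -2. ] op 0.0138 q6 -0.17 t 10.85
(np.int64(382), np.int64(272))
(np.int64(198), np.int64(282))
```

View pics/z2.png

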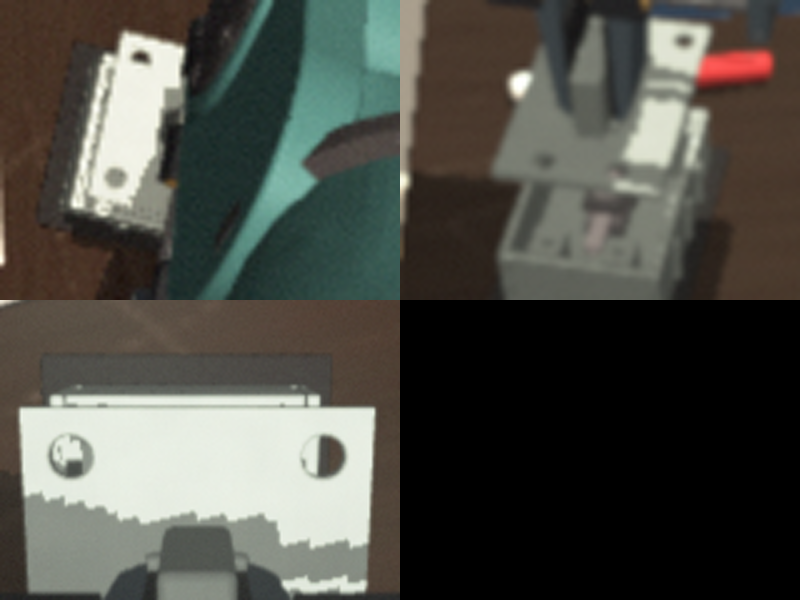

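Wrist view: the cover's wide-pair holes are at about px (268,212) and (369,212), and the plate is level. I'll measure the housing holes from the saved wrist picture w2 (the same camera, so its bias cancels) and compare.

```bash
python3 - <<'E'
from h import *
import pickle
from scipy.spatial.transform import Rotation as Ro
d=pickle.load(open('d.pkl','rb')); w=d['wrist']; st=d['eef']
Rt=lambda q:Ro.from_quat([q[1],q[2],q[3],q[0]]).as_matrix()
Rc=w['R']@Rt(st['tcp_rot']); tc=w['R']@st['eef_pos']+w['t']   # cam = Rc*tool+tc
def at(q,p):
    R=Rc@Rt(q).T; return dict(camera_matrix=w['camera_matrix'],R=R,t=tc-R@np.array(p))
w2=at([.001,.79,.613,.001],[.4486,-.1754,.2]); im=cv2.imread('pics/w2.png')
g=cv2.cvtColor(im,cv2.COLOR_BGR2GRAY).astype(float)
for X in [(.483,-.1436,.04),(.4326,-.1308,.04)]: print('pred',proj(w2,X))
hp=[]
for u,v in ((347,185),(291,185)):
    p=g[v-5:v+6,u-5:u+6]; print(p.astype(int)[2:9,1:10])
# cover holes, circle via contour of dark in bright plate
c=w['pixels']; 
for u,v in ((369,212),(268,212)):
    p=cv2.cvtColor(c,cv2.COLOR_RGB2GRAY)[v-12:v+13,u-12:u+13]
    print(p[12],p[:,12])
E
```

```text
pred [345.34873215 185.26317906]
pred [290.37119205 185.3896679 ]
[[231 229 229 230 230 231 231 232 230]
 [225 215 213 223 228 231 230 232 230]
 [193 158 159 190 215 230 231 231 231]
 [137  97 104 144 176 226 230 231 231]
 [ 99  73  85 112 164 222 230 231 230]
 [105  84  91 123 180 223 231 231 231]
 [151 120 137 166 202 226 228 230 230]]
[[232 232 231 230 232 232 232 232 234]
 [230 229 225 224 229 231 232 233 232]
 [227 215 190 181 201 223 231 232 231]
 [208 171 132 117 143 195 228 233 232]
 [188 131  94  82 103 168 223 230 231]
 [189 138 101  82 102 164 220 229 231]
 [204 172 124 105 133 183 225 230 230]]
[236 235 228 213 226 230 231 233 232 217 141  84  75  72  67  73  73  77
  75  78 107 173 222 234 234] [233 233 231 193 122  79  74  76  76  77  76  75  75  76  77  77  76  75
  76  80 102 174 221 231 233]
[232 229 215 163 123 198 229 226 197 230 231 230 230 229 230 229 221 158
 146 146 153 189 230 233 234] [234 234 232 200 166 161 177 219 231 232 232 233 230 196 133  88  80  77
  79  80 102 171 218 230 232]
```

```bash
cat > rel.py <<'E'
from h import *
import pickle
from scipy.spatial.transform import Rotation as Ro
Rt=lambda q:Ro.from_quat([q[1],q[2],q[3],q[0]]).as_matrix()
d=pickle.load(open('d.pkl','rb')); w=d['wrist']; st=d['eef']
Rc=w['R']@Rt(st['tcp_rot']); tc=w['R']@st['eef_pos']+w['t']
def at(q,p):
    R=Rc@Rt(q).T; return dict(camera_matrix=w['camera_matrix'],R=R,t=tc-R@np.array(p))
q=np.array([.001,.79,.613,.001])
w2=at(q/np.linalg.norm(q),[.4486,-.1754,.2])
hf=fit([ray(w2,(344.4,186.1),.04),ray(w2,(289.9,186.3),.04)],H[:2])
E
python3 - <<'E'
from rel import *
zt=st['eef_pos'][2]-.0093+.004
P=[ray(w,(368.8,212.2),zt),ray(w,(268.1,212.1),zt)]
cf=fit(P,H[:2]); print(hf,cf,hf[0]-cf[0],hf[1]-cf[1],st['eef_pos'])
e=st['eef_pos'][:2]+hf[0]-cf[0]; y=Rt(st['tcp_rot'])[:,1]; yaw=np.arctan2(y[1],y[0])+hf[1]-cf[1]; print(e,yaw%np.pi-np.pi)
togo([*e,.064+.0003],yaw)
E
```

```text
(array([ 0.44739614, -0.17563859]), np.float64(-0.24735862385414), array([0.00021061, 0.00021061])) (array([ 0.4507524 , -0.17489776]), np.float64(-0.24885567204612785), array([0.0002123, 0.0002123])) [-0.00335626 -0.00074084] 0.0014970481919878431 [ 0.4515019  -0.17379038  0.09736992]
[ 0.44814564 -0.17453122] -0.24643342799826007
slide [-0.0061 -0.0124  0.1323] dr [ 0.0004  0.0001 -0.0005] eef [ 0.4515 -0.1738  0.0974] F [-0.1 -0.2 -1.6] op 0.0141 q6 -0.17 t 11.0
```

Call:
send_rows([
  {"slide": [-0.006,-0.012,0.03],"dr": [0,0,0]},
  {"slide": [-0.006,-0.012,0.06],"dr": [0,0,0]},
  {"slide": [-0.006,-0.012,0.09],"dr": [0,0,0]},
  {"slide": [-0.006,-0.012,0.12],"dr": [0,0,0]},
  {"slide": [-0.006,-0.012,0.13],"dr": [0,0,0]},
])

```text
clock: 11.5
eef_pos: [0.4472, -0.1742, 0.0631]
tcp_rot: [-0.001, 0.789, 0.614, -0.0]
contact_force: [-0.3, -0.1, -2.0]
opening: 0.0135
grasp_force: 30.0
```

Call:
send_rows([
  {"slide": [0,0,0],"dr": [0,0,0]},
  {"slide": [0,0,0],"dr": [0,0,0]},
  {"slide": [0,0,0],"dr": [0,0,0]},
])

```text
clock: 11.8
eef_pos: [0.4479, -0.1745, 0.0644]
tcp_rot: [0.0, 0.789, 0.614, 0.0]
contact_force: [0.0, -0.3, -1.7]
opening: 0.0142
grasp_force: 30.0
```

```bash
python3 - <<'E'
from h import *
togo([.4481,-.1747,.0643],-.248)
d={n:snap(n) for n in ('top','side','wrist')}
print(bot.sense()['eef_pos'])
o=np.zeros((600,800,3),np.uint8)
def crop(s,w,h,W,Hh,X):
    u,v=proj(s,X).astype(int); x0,y0=u-w//2,v-h//2; print(x0,y0)
    return cv2.resize(np.ascontiguousarray(s['pixels'][y0:y0+h,x0:x0+w,::-1]),(W,Hh),interpolation=cv2.INTER_CUBIC)
o[:300,:400]=crop(d['top'],60,45,400,300,[.458,-.135,.055])
o[:300,400:]=crop(d['side'],80,60,400,300,[.448,-.175,.055])
o[300:600]=crop(d['wrist'],160,60,800,300,[.4577,-.1371,.055])
cv2.imwrite('pics/z3.png',o)
E
```

```text
slide [-0.0005  0.0008  0.0005] dr [ 0.0001  0.     -0.0001] eef [ 0.4479 -0.1745  0.0644] F [ 0.  -0.3 -1.7] op 0.0142 q6 -0.17 t 11.8
[ 0.44789514 -0.17449754  0.06442614]
379 282
208 291
239 179
```

View pics/z3.png

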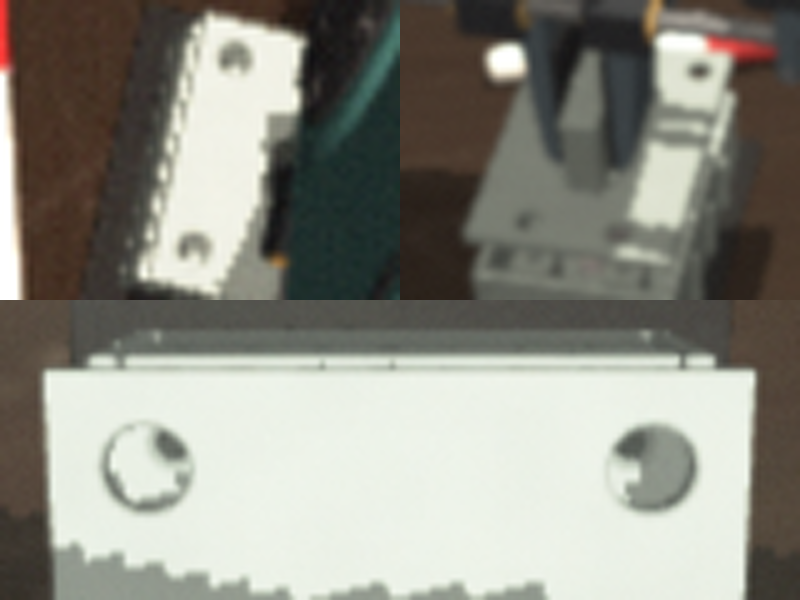

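Wrist view: both threaded holes show inside the cover holes. The threads are at about crop (168,443) and (630,443), and the cover holes are at (148,466) and (652,467). Ray-casting will remove the parallax.

```bash
python3 - <<'E'
from h import *
w=snap('wrist'); e=bot.sense()['eef_pos']
px=lambda x,y:(239+x/5-.4,179+(y-300)/5-.4)
h=fit([ray(w,px(630,443),.04),ray(w,px(168,443),.04)],H[:2])
zt=e[2]-.0093+.004
c=fit([ray(w,px(652,467),zt),ray(w,px(148,466),zt)],H[:2])
print(h,c,'need',h[0]-c[0],h[1]-c[1])
R=np.array([[np.cos(.248),-np.sin(.248)],[np.sin(.248),np.cos(.248)]]); print('housing axes',R@(h[0]-c[0]))
t=snap('top'); qx=lambda x,y:(379+x/6.667-.4,282+y/6.667-.4)
print('top: cover holes',fit([ray(t,qx(235,58),zt),ray(t,qx(194,248),zt)],H[:2])[:2])
for X in H[:2]:  # where threads should show in the top crop, top-view housing fit
    p=R.T@X+[.4482,-.175]; u=proj(t,[*p,.04]); print(((u-[379,282]+.4)*6.667).round(0))
g=cv2.cvtColor(w['pixels'],cv2.COLOR_RGB2GRAY)
for u,v in ((365,208),(272,208)): print(g[v-6:v+8,u-8:u+9:1])
E
```

```text
(array([ 0.44707567, -0.1757962 ]), np.float64(-0.24803453324161795), array([0.00015061, 0.00015061])) (array([ 0.44716629, -0.17553244]), np.float64(-0.25003711717991267), array([0.00018434, 0.00018434])) need [-9.06255214e-05 -2.63759762e-04] 0.002002583938294722
housing axes [-2.31089009e-05 -2.77935561e-04]
top: cover holes (array([ 0.44786789, -0.17517955]), np.float64(-0.2486091787537605))
[221.  64.]
[181. 250.]
[[241 240 240 241 240 240 240 239 239 238 237 236 237 235 236 236 237]
 [240 240 240 240 239 239 238 238 236 225 223 214 209 209 215 219 229]
 [239 241 240 240 240 240 237 225 207 177 167 161 156 164 173 178 198]
 [240 241 240 240 240 237 221 174 142 115 115 127 133 146 149 153 159]
 [240 241 240 240 237 222 173 119  95  92  95 115 126 141 146 146 148]
 [240 240 240 238 223 174 119  92  91  89  93 111 127 139 145 147 147]
 [240 241 239 234 194 127  96  89  93  89  92 118 127 139 145 145 146]
 [240 240 238 231 193 139 104  93  95  96 107 122 132 141 146 145 147]
 [240 240 237 223 206 183 157 128 130 117 121 127 137 145 147 147 145]
 [240 240 236 217 220 206 196 183 183 
[... 612 characters left out ...]
237 234 218 194 150  98  99 128 170 223 237 238 238 238 239]
 [237 237 237 234 213 191 147 100  91  95 115 176 224 238 238 238 239]
 [237 236 237 235 220 197 154 108  91  90  97 133 199 235 237 238 238]
 [237 236 237 235 222 205 182 133 105  93  96 111 174 226 238 239 238]
 [237 237 237 236 231 219 202 179 145 127 125 142 183 219 236 238 238]
 [236 237 236 237 235 231 215 207 190 184 180 187 199 212 235 239 238]
 [237 237 237 237 237 235 230 224 216 213 209 214 218 205 235 239 239]
 [237 236 237 237 236 237 236 233 232 225 185 185 193 198 234 238 238]
 [236 237 237 237 237 237 236 236 235 230 165 156 165 204 235 238 239]
 [234 237 237 236 237 237 237 236 237 229 170 154 164 211 236 238 239]]
```

Both views put the cover holes within about 0.4 mm of concentric with the threads and within 0.002 rad. The cover is level, 15 mm above the posts, and still. I'm handing in.

```bash
python3 - <<'E'
from h import *
print(abs(bot.sense()['joint_vel']).max()); print(bot.job_done())
E
```

```text
0.0007231973478788948
the job is handed in; nothing more can be done
None
```

The pin is pushed fully home, and the four-hole cover is held still and level about 15 mm above the posts. Its two visible holes were measured within about 0.4 mm of the threads; the other two were hidden by the gripper. The job is handed in, with no verdict returned.

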